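# Steady the rocking bat

## Robot

A 6-joint arm with a two-finger parallel gripper is mounted at the origin on the work surface. World frame = base frame: x ahead of the robot, y to its left, z up, the work surface at z = 0. Lengths are in mm, angles in rad, forces in N, time in s.
With the tool pointing down it reaches from about 350 to 975 mm from the base axis. Payload 7.1 kg.
Tool frame: the origin (TCP) lies between the finger pads; the fingertips stand 17 mm ahead of it and the grasp point (between the pads) lies 2 mm behind it (tip_reach is the y of the fingertips in the tool frame, in mm); y points along the fingers, x is the direction in which the jaws open and shut, and the axes are right-handed (so a half turn about y gives the same grasp; the last joint's range is limited). The gripper opens to 88 mm and grips with 3 to 60 N. Pads are 20 mm wide; open, the fingers measure 115 mm over their backs; the gripper's body (75 mm by 178 mm) begins 61 mm behind the grasp point.
Start: joints at [-1.348, 0.423, 1.63, -0, 1.089, -0.019], TCP at [149.676, -606.797, 239.675] pointing down, gripper open.
Joint ranges: [-3, 3], [-0.9, 2.11], [0.09, 2.58], [-1.31, 4.45], [0.11, 2.69], [-2.54, 2.54]. Speed limits (rad/s): [2.39, 2.39, 3.01, 3.14, 3.14, 3.14].

## Interface

Orientations are given as a rotation vector (axis times angle).
In Python, from workcell import get_obs, get_image, camera_model, close_job, silhouettes, tip_of, tip_reach gives the robot as it stands. The module is installed in compiled form; this text tells all that it offers.
- The arm moves only by the tool arm_command, never from a script. Its argument "targets" is a list of rows, each a list of 4 numbers: the shift along the tool's x, y, z in mm, then the turn about the tool's y in rad. A call has 1 to 20 rows; each row shifts and turns the commanded pose from where the row before left it, along the tool's axes as they then stand; what a row does not reach is not made up. A row lasts 1/12 s, in which the tool goes at most 41.7 mm and 7.16 degrees, less where a joint would pass 70% of its speed; a pose out of reach is approached as far as the arm can. A call is refused whole if a number of a shift passes 41.7 or a number of a turn 0.125, either way. A call with a gripper value outside its range is refused whole. "gripper" is the opening in per cent of the stroke, from 0 (shut) to 100 (fully open), set as the call begins (left out, the last holds). The fingers move at their own pace and stop on an object; the grip force is fixed at half the most. Time passes only in rows, so rows that do not move let the fingers close. It gives the time, the measured TCP pose, the force and the opening at its end, in the units of the state.
- get_obs(): the state, without advancing time (a new reading comes with each control period).
- get_image(name): name is "side" or "top" or "wrist"; returns the picture (480x640x3 uint8, blue, green, red); there is no depth.
- camera_model(name): a dict with "mtx" (3x3 intrinsics, pixels), "position" and "orientation" of the camera in the world. Camera axes: x right, y up, looking along -z (the intrinsics and any distortion apply to the point x, -y, -z); pixel columns grow to the right and rows downward; lengths in mm; the calibration is good to about 2 mm. A picture is of the moment at which its call begins: read the wrist's pose just before it. camera_model takes no time and is no camera call; for the wrist camera it gives the pose at the moment of the call.
- close_job(): hands the job in, once; it reports no verdict.
Trained networks look in the newest picture that a camera, given by its name, has taken for a name from the list of things; names that differ only in an ending like _2 or _b are one class to them, and where a whole thing is asked for, a point or a joint stands for the part that bears it (a point fixed in the world has none). Each returns a list of dicts, best first, with "conf" (0 to 1); they miss things now and then, are a little off and sometimes report something else, mostly with a low value. They report only what shows in the picture. A call takes as long as a camera call. They do not tell look-alikes from the thing itself.
- silhouettes(camera, thing): "pixels" (480x640 bool, what is visible of it) and "at" ([column, row] in pixels, amid what is visible of it).
- tip_of(camera, thing): "at" ([column, row] in pixels: a listed point, or the origin of a listed thing).
The state is a dict: "t": time; "qpos": joint angles; "qvel": joint speeds; "joint_torque": joint torques, N m; "ee_pos": TCP position; "orientation": TCP orientation; "ft_force": force on the tool from outside, world axes, zero at the start; "moment": the same for the moment, N m; "width": finger opening in mm.
Only numpy, scipy, OpenCV 4.12 (cv2) and the standard library are available. Lean on these libraries where they do the work, as an engineer would, in place of code of your own. Each camera call takes 0.05 s, during which the arm holds its last target. There are 200 camera calls.

## Task

The three-cornered bat that carries the fresh cup rocks on its stand: press its corners down with the fingertips, one after another, until you find the one that dips. Then press the steel shim tab outside that corner flat, which brings the bat back to level, leave the other two tabs standing up, and draw the hand clear. Only press: do not lift or shift the bat or the cup, and leave the things around alone.

Things in the scene. Friction and masses are not known exactly. Their poses are not given: they have to be found in the camera images.
- bat: pale three-cornered plate, 10 mm thick, loose on three round feet; corners cut square (cut edge 50 mm long, 98 mm from the middle). Origin: centre of its underside, 40 mm above the table; z up, x to its far corner; starts level. One foot, any of the three, is slack: pressed with 10 to 20 N, its corner rocks down 4.5 mm to a stop and stays down; sound corners do not move
- corner_far (a point): point on the bat's top, 78 mm from its middle, over the foot of the corner that points away from the robot (within about 30 degrees): the place to press. 50 mm above the table when level; the cup's wall is 45 mm inwards of it
- corner_left (a point): point on the bat's top, 78 mm from its middle, over the foot of the corner nearer the robot on its left: the place to press. 50 mm above the table when level; the cup's wall is 45 mm inwards of it
- corner_right (a point): point on the bat's top, 78 mm from its middle, over the foot of the corner nearer the robot on its right: the place to press. 50 mm above the table when level; the cup's wall is 45 mm inwards of it
- shim_far (a joint): steel rocker shim outside the corner that points away from the robot (within about 30 degrees): 0 = tab up at 0.35 rad, 0.35 = tab flat (level, on its stop); starts near 0, stays where left. Flattening it takes 10 to 18 N downwards and raises its inner nose, which lifts that corner back to level and carries its weight (a hard press on the corner would force it down again)
- tab_far (a point): where to press shim_far: on the tab's top face, 135 mm from the bat's middle straight out past the corner, 28 mm outside the axle. Height above the table: about 47 mm up, 38 mm flat. Tab 30 mm wide, 4 mm thick, ends 41 mm from the axle; axle 107 mm out, 36 mm high, between steel cheeks up to 42 mm high
- shim_left (a joint): steel rocker shim outside the corner nearer the robot on its left: 0 = tab up at 0.35 rad, 0.35 = tab flat (level, on its stop); starts near 0, stays where left. Flattening it takes 10 to 18 N downwards and raises its inner nose, which lifts that corner back to level and carries its weight (a hard press on the corner would force it down again)
- tab_left (a point): where to press shim_left: on the tab's top face, 135 mm from the bat's middle straight out past the corner, 28 mm outside the axle. Height above the table: about 47 mm up, 38 mm flat. Tab 30 mm wide, 4 mm thick, ends 41 mm from the axle; axle 107 mm out, 36 mm high, between steel cheeks up to 42 mm high
- shim_right (a joint): steel rocker shim outside the corner nearer the robot on its right: 0 = tab up at 0.35 rad, 0.35 = tab flat (level, on its stop); starts near 0, stays where left. Flattening it takes 10 to 18 N downwards and raises its inner nose, which lifts that corner back to level and carries its weight (a hard press on the corner would force it down again)
- tab_right (a point): where to press shim_right: on the tab's top face, 135 mm from the bat's middle straight out past the corner, 28 mm outside the axle. Height above the table: about 47 mm up, 38 mm flat. Tab 30 mm wide, 4 mm thick, ends 41 mm from the axle; axle 107 mm out, 36 mm high, between steel cheeks up to 42 mm high
- cup: fresh clay cup, 66 mm wide, 55 mm tall, loose, standing in the middle of the bat; origin at the centre of its foot, z up
- sponge: bystander: yellow-brown block 40 x 55 x 24 mm, lying on the wooden disc between two tabs; loose; origin at the centre of its underside
- chuck: bystander: small terracotta cone, 40 mm wide at the foot, 30 mm tall, standing on the wooden disc between the two nearer tabs; loose; origin at the centre of its underside
- rib: bystander: flat wooden throwing rib 30 x 80 x 8 mm, lying on the wooden disc between two tabs; loose; origin at the centre of its underside
- bowl: bystander: black plastic bowl, 150 mm wide, 60 mm tall, on the table to the left; loose; origin at the centre of its underside
- jar: bystander: jar 60 mm wide, 85 mm tall, on the table to the right; loose; origin at the centre of its underside
- brush: bystander: brush lying on the table to the right; loose; origin at the centre of its underside, near the middle of its length
- knife: bystander: flat wooden stick 150 x 22 x 10 mm lying on the table to the left; loose; origin at the centre of its underside
Mind the look-alikes: they are no part of the job. What is shaped like the cup but purple is not meant.

How it is judged:
By the outcome, as a careful person would: the job done as asked, in the order asked, and still so for the second after the job is handed in, with the robot touching nothing.
It also fails if it takes over 59 s, if anything falls off the work surface, if the arm or the gripper's body presses on something with over 40 N, if the wrist force passes 120 N, or if a joint passes its speed limit or range.

## Working session

There is one attempt and no reset: what is moved stays moved. The work goes in short steps, Python scripts to look and compute and a tool call to move; the robot and the scene stay as the last step left them, time stands still between calls to the robot, and variables do not carry over. Pictures are saved under pics/ and viewed, about 8 in all and at most 12, crops included, and the job is handed in when it is done.

Besides the shell and the picture viewer there is one more tool, called by a JSON object that holds its "name" and its "arguments". arm_command: Moves the arm, as the interface text tells. Its arguments: {"type":"object","properties":{"targets":{"type":"array","items":{"type":"array","items":{"type":"number"}}},"gripper":{"type":"number"}},"required":["targets"]}

```bash
mkdir -p pics; cat > h.py <<'E'
import numpy as np, cv2
from scipy.spatial.transform import Rotation as R
from workcell import *
def rot(o): 
    o=np.array(o,float)
    return o if o.shape==(3,3) else (R.from_rotvec(o).as_matrix() if o.size==3 else R.from_quat(o).as_matrix())
def ray(cam,px):
    m=camera_model(cam); K=np.array(m["mtx"]); d=np.linalg.inv(K)@[px[0],px[1],1]
    return np.array(m["position"]), rot(m["orientation"])@(d*[1,-1,-1])
def onz(cam,px,z):
    p,d=ray(cam,px); return p+d*(z-p[2])/d[2]
def proj(cam,P):
    m=camera_model(cam); c=rot(m["orientation"]).T@(np.array(P)-m["position"]); q=np.array(m["mtx"])@(c*[1,-1,-1]); return q[:2]/q[2]
E
python3 - <<'E'
from h import *
print(camera_model("top"),camera_model("side")); o=get_obs(); print(o)
for c in("top","side"):
    cv2.imwrite(f"pics/{c}0.png",get_image(c))
    for n,z in [("bat",40),("cup",50),("corner_far",50),("corner_left",50),("corner_right",50),("tab_far",47),("tab_left",47),("tab_right",47)]:
        for d in tip_of(c,n)[:3]: print(c,n,round(d["conf"],2),np.round(d["at"]),onz(c,d["at"],z).round(1))
E
```

```text
{'mtx': array([[461.30304759,   0.        , 321.12105689],
       [  0.        , 461.30304759, 241.0067679 ],
       [  0.        ,   0.        ,   1.        ]]), 'position': array([ 300.02405359,   -8.88732119, 1026.34312304]), 'orientation': array([ 0.16241912, -0.14801324, -1.4312964 ])} {'mtx': array([[477.76059732,   0.        , 327.44182755],
       [  0.        , 477.76059732, 235.63166688],
       [  0.        ,   0.        ,   1.        ]]), 'position': array([ 26.42077937, 641.41613574, 535.85719207]), 'orientation': array([ 0.43516061, -1.28961431, -2.23418845])}
{'t': 0.0, 'qpos': array([-1.34799550e+00,  4.23837979e-01,  1.63066490e+00, -3.91034191e-06,
        1.08860613e+00, -1.89973983e-02]), 'qvel': array([ 0.00086794,  0.00046554, -0.0009821 , -0.00038026,  0.00099767,
        0.00099554]), 'joint_torque': array([-2.65466202e-03, -5.44630086e+01, -2.73673278e+01,  6.42754231e-02,
        2.25981785e-02, -1.37319230e-04]), 'ee_pos': array([ 149.56614809, -606.30423078,  238.91332877]), 'orientation': array([-1.31293942,  1.03008204, -1.02811631]), 'ft_force': array([
[... 515 characters left out ...]
op tab_far 0.53 [232. 240.] [474.4 204.4  47. ]
top tab_left 0.72 [232. 240.] [475.  205.1  47. ]
top tab_right 0.79 [337. 261.] [459.8 -25.5  47. ]
side bat 0.55 [278. 271.] [540.1  97.5  40. ]
side cup 0.86 [218. 243.] [696.1  99.8  50. ]
side cup 0.84 [373. 407.] [228.1 275.8  50. ]
side cup 0.79 [277. 264.] [544.7  91.6  50. ]
side corner_far 0.89 [249. 248.] [630.7  78.8  50. ]
side corner_left 0.92 [268. 289.] [506.6 159.8  50. ]
side corner_right 0.82 [318. 254.] [502.1  22.1  50. ]
side tab_far 0.57 [229. 246.] [673.   91.5  47. ]
side tab_left 0.5 [262. 311.] [476.3 209.2  47. ]
side tab_right 0.5 [344. 251.] [468.9 -19.8  47. ]
side tab_right 0.25 [433. 221.] [ 378.8 -229.7   47. ]
```

```bash
python3 -c "
import cv2,numpy as np
a=cv2.imread('pics/top0.png');print(a.shape)"
```

```text
(480, 640, 3)
```

View pics/top0.png

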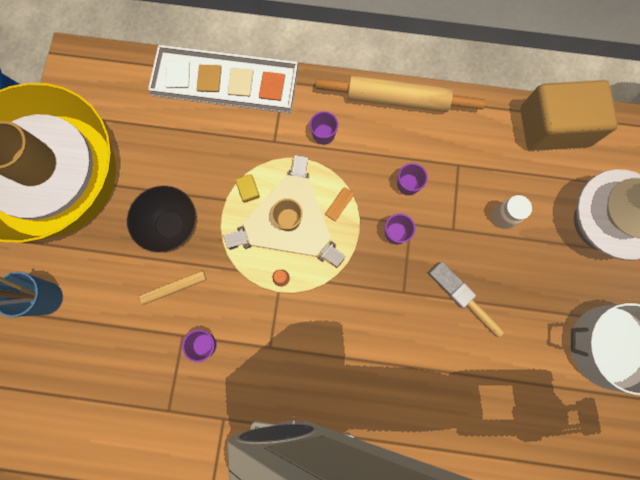

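View pics/side0.png

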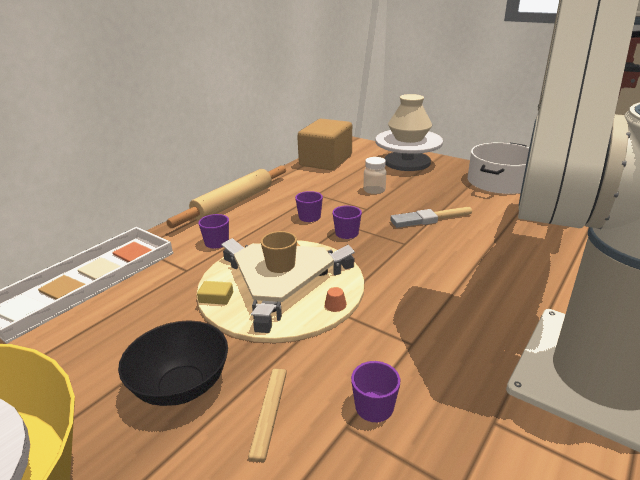

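```bash
cat > fit.py <<'E'
from h import *
from scipy.optimize import least_squares
n=dict(far=0,left=2*np.pi/3,right=-2*np.pi/3)
def pts(p):
    d={}
    for k,a in n.items():
        u=np.array([np.cos(p[2]+a),np.sin(p[2]+a)]); d["corner_"+k]=[*(p[:2]+78*u),50]; d["tab_"+k]=[*(p[:2]+135*u),47]
    return d
O={"top":dict(corner_far=[295,184],corner_left=[256,230],corner_right=[317,240],tab_far=[300,162],tab_left=[232,240],tab_right=[337,261]),
"side":dict(corner_far=[249,248],corner_left=[268,289],corner_right=[318,254],tab_far=[229,246],tab_left=[262,311],tab_right=[344,251])}
if __name__=="__main__":
  for cams in (["top"],["side"],["top","side"]):
    f=lambda p:np.concatenate([proj(c,pts(p)[k])-v for c in cams for k,v in O[c].items()])
    s=least_squares(f,[542,90,0],loss="soft_l1"); print(cams,s.x.round(3),s.fun.round(1).reshape(-1,2).tolist())
  for k,v in pts(s.x).items(): print(k,np.round(v,1))
  o=get_obs(); print(rot(o["orientation"]).round(3))
E
python3 fit.py
```

```text
['top'] [ 5.38638e+02  8.89090e+01 -3.20000e-02] [[0.7, 0.7], [-0.4, 0.6], [-0.0, 0.7], [0.3, -0.8], [-1.2, -0.1], [0.4, -3.5]]
['side'] [ 5.42101e+02  9.10110e+01 -2.50000e-02] [[-0.1, 3.5], [1.2, -0.1], [-0.6, 0.9], [-0.1, -1.8], [-0.6, 0.0], [0.4, -1.2]]
['top', 'side'] [ 5.40762e+02  9.02350e+01 -2.70000e-02] [[0.1, -0.3], [-0.8, -0.3], [-0.4, -0.5], [-0.5, -1.8], [-1.5, -0.9], [0.1, -4.8], [0.7, 3.5], [2.0, -0.1], [0.3, 1.0], [0.8, -1.8], [0.2, 0.1], [1.3, -1.1]]
corner_far [618.7  88.1  50. ]
tab_far [675.7  86.6  47. ]
corner_left [503.6 158.8  50. ]
tab_left [476.4 208.9  47. ]
corner_right [500.   23.8  50. ]
tab_right [470.2 -24.8  47. ]
[[ 0.239 -0.     0.971]
 [-0.971 -0.     0.239]
 [ 0.    -1.    -0.   ]]
```

{"name": "arm_command", "arguments": {"targets": [[-26.4, 0, 24.5, 0], [-26.4, 0, 24.5, 0], [-26.4, 0, 24.5, 0], [-26.4, 0, 24.5, 0], [-26.4, 0, 24.5, 0], [-26.4, 0, 24.5, 0], [-26.4, 0, 24.5, 0], [-26.4, 0, 24.5, 0], [-26.4, 0, 24.5, 0], [-26.4, 0, 24.5, 0], [-26.4, 0, 24.5, 0], [-26.4, 0, 24.5, 0], [-26.4, 0, 24.5, 0], [-26.4, 0, 24.5, 0], [-26.4, 0, 24.5, 0], [-26.4, 0, 24.5, 0], [-26.4, 0, 24.5, 0], [-26.4, 0, 24.5, 0], [-26.4, 0, 24.5, 0], [-26.4, 0, 24.5, 0]], "gripper": 0}}

```text
t: 2.57
ee_pos: [499.6, 25.0, 239.9]
orientation: [-1.314, 1.029, -1.029]
ft_force: [0.3, -0.8, 0.0]
width: 0.5
```

{"name": "arm_command", "arguments": {"targets": [[0, 0, 0, -0.111], [0, 0, 0, -0.111], [0, 0, 0, -0.111], [0, 0, 0, -0.111], [0, 0, 0, -0.111], [0, 0, 0, -0.111], [0, 0, 0, -0.111], [0, 0, 0, 0], [0, 0, 0, 0]]}}

```text
t: 3.32
ee_pos: [499.0, 23.2, 239.8]
orientation: [-1.527, 0.435, -0.435]
ft_force: [0.6, 0.6, -0.1]
width: 0.6
```

```bash
python3 - <<'E'
from h import *
o=get_obs();print(o["t"],o["ee_pos"],o["ft_force"],o["width"],o["qpos"].round(2)); print(rot(o["orientation"]).round(3))
print(camera_model("wrist"))
cv2.imwrite("pics/w1.png",get_image("wrist"))
for n,z in [("cup",50),("corner_far",50),("corner_left",50),("corner_right",50),("tab_far",47),("tab_left",47),("tab_right",47)]:
    for d in tip_of("wrist",n)[:2]: print(n,round(d["conf"],2),np.round(d["at"]),onz("wrist",d["at"],z).round(1))
E
```

```text
3.3167 [499.04086861  23.18622273 239.79391618] [ 0.5682921   0.56323374 -0.11664442] 0.6154377119128827 [0.02 0.24 1.9  0.   1.   0.58]
[[ 0.85   0.     0.527]
 [-0.527  0.     0.85 ]
 [ 0.    -1.     0.   ]]
{'mtx': array([[351.03994387,   0.        , 321.8592476 ],
       [  0.        , 351.03994387, 239.39142296],
       [  0.        ,   0.        ,   1.        ]]), 'position': array([540.56542254,  89.76962014, 384.90394559]), 'orientation': array([-0.28071265,  0.07964832, -0.55147766])}
cup 0.93 [434. 305.] [ 551.3 -118.1   50. ]
cup 0.9 [540.  49.] [736.6  51.8  50. ]
corner_far 0.8 [400.  93.] [618.7  83.6  50. ]
corner_left 0.91 [243.  87.] [503.2 161.   50. ]
corner_right 0.8 [318. 220.] [495.5  24.   50. ]
tab_far 0.64 [455.  58.] [673.   84.1  47. ]
tab_left 0.65 [190.  50.] [480.2 210.2  47. ]
tab_right 0.75 [318. 272.] [465.7 -23.6  47. ]
```

View pics/w1.png

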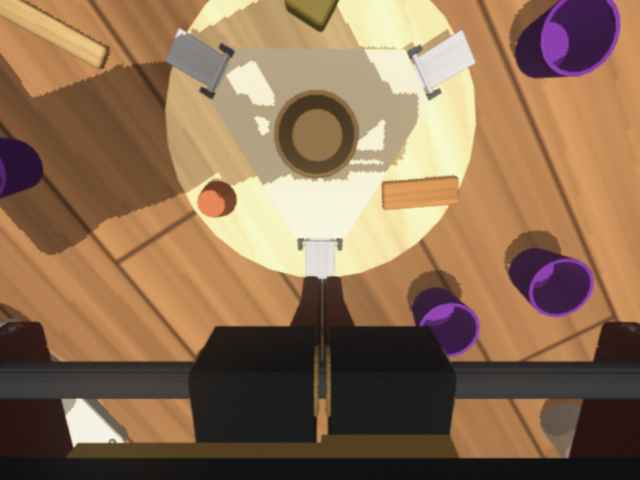

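{"name": "arm_command", "arguments": {"targets": [[0, 15, 0, 0], [0, 20, 0, 0], [0, 20, 0, 0], [0, 20, 0, 0], [0, 20, 0, 0], [0, 20, 0, 0], [0, 20, 0, 0], [0, 15, 0, 0], [0, 10, 0, 0], [0, 5, 0, 0], [0, 0, 0, 0], [0, 0, 0, 0]]}}

```text
t: 4.72
ee_pos: [499.3, 23.2, 75.0]
orientation: [-1.527, 0.432, -0.433]
ft_force: [0.3, 0.4, 0.0]
width: 0.4
```

{"name": "arm_command", "arguments": {"targets": [[0, 2, 0, 0], [0, 2, 0, 0], [0, 2, 0, 0], [0, 1, 0, 0], [0, 0, 0, 0]]}}

```text
t: 5.13
ee_pos: [499.0, 23.2, 67.7]
orientation: [-1.527, 0.432, -0.433]
ft_force: [0.3, 0.5, 0.9]
width: 0.6
```

{"name": "arm_command", "arguments": {"targets": [[0, 1, 0, 0], [0, 0, 0, 0]]}}

```text
t: 5.3
ee_pos: [499.2, 23.2, 67.0]
orientation: [-1.527, 0.432, -0.433]
ft_force: [-1.0, -0.9, 4.7]
width: 0.2
```

{"name": "arm_command", "arguments": {"targets": [[0, 1, 0, 0], [0, 0, 0, 0]]}}

```text
t: 5.47
ee_pos: [499.2, 23.1, 66.6]
orientation: [-1.527, 0.432, -0.433]
ft_force: [-4.3, -0.2, 13.5]
width: 0.6
```

{"name": "arm_command", "arguments": {"targets": [[0, 0.5, 0, 0], [0, 0.4, 0, 0], [0, 0, 0, 0]]}}

```text
t: 5.72
ee_pos: [499.2, 23.1, 66.4]
orientation: [-1.527, 0.432, -0.433]
ft_force: [-6.1, -0.7, 22.5]
width: 0.4
```

{"name": "arm_command", "arguments": {"targets": [[0, 0.3, 0, 0], [0, 0, 0, 0], [0, 0, 0, 0]]}}

```text
t: 5.97
ee_pos: [499.2, 23.2, 66.4]
orientation: [-1.527, 0.432, -0.433]
ft_force: [-7.4, 0.4, 24.7]
width: 0.2
```

{"name": "arm_command", "arguments": {"targets": [[0, -5, 0, 0], [0, -20, 0, 0], [0, -25, 0, 0], [0, -25, 0, 0], [-8.2, 0, 14.1, 0], [-12, 0, 20.8, 0], [-12, 0, 20.8, 0], [-12, 0, 20.8, 0], [-12, 0, 20.8, 0], [-12, 0, 20.8, 0], [0, 0, 0, 0], [0, 20, 0, 0], [0, 20, 0, 0], [0, 15, 0, 0], [0, 10, 0, 0], [0, 3, 0, 0], [0, 0, 0, 0], [0, 0, 0, 0]]}}

```text
t: 7.47
ee_pos: [503.2, 159.3, 71.9]
orientation: [-1.527, 0.432, -0.433]
ft_force: [0.2, 0.6, 0.2]
width: 0.3
```

{"name": "arm_command", "arguments": {"targets": [[0, 2, 0, 0], [0, 1.5, 0, 0], [0, 0, 0, 0]]}}

```text
t: 7.72
ee_pos: [503.1, 159.5, 68.3]
orientation: [-1.527, 0.432, -0.433]
ft_force: [-0.2, -0.1, -0.1]
width: 0.6
```

{"name": "arm_command", "arguments": {"targets": [[0, 1, 0, 0], [0, 0.5, 0, 0], [0, 0, 0, 0]]}}

```text
t: 7.97
ee_pos: [503.1, 159.6, 66.9]
orientation: [-1.527, 0.432, -0.433]
ft_force: [-0.9, -0.8, 4.0]
width: 0.6
```

{"name": "arm_command", "arguments": {"targets": [[0, 0.5, 0, 0], [0, 0, 0, 0], [0, 0, 0, 0]]}}

```text
t: 8.22
ee_pos: [503.1, 159.6, 66.4]
orientation: [-1.527, 0.432, -0.433]
ft_force: [-1.4, -0.2, 5.2]
width: 0.1
```

{"name": "arm_command", "arguments": {"targets": [[0, 0.5, 0, 0], [0, 0.5, 0, 0], [0, 0, 0, 0]]}}

```text
t: 8.47
ee_pos: [503.1, 159.7, 65.4]
orientation: [-1.527, 0.432, -0.433]
ft_force: [-1.9, 0.8, 4.5]
width: 0.6
```

{"name": "arm_command", "arguments": {"targets": [[0, 0.4, 0, 0], [0, 0.3, 0, 0], [0, 0, 0, 0]]}}

```text
t: 8.72
ee_pos: [503.1, 159.7, 64.7]
orientation: [-1.527, 0.432, -0.433]
ft_force: [-1.7, -0.2, 5.9]
width: 0.7
```

{"name": "arm_command", "arguments": {"targets": [[0, 0.5, 0, 0], [0, 0.5, 0, 0], [0, 0, 0, 0]]}}

```text
t: 8.97
ee_pos: [503.0, 159.7, 63.7]
orientation: [-1.527, 0.432, -0.433]
ft_force: [-0.9, 0.7, 6.2]
width: 0.2
```

{"name": "arm_command", "arguments": {"targets": [[0, 0.5, 0, 0], [0, 0.5, 0, 0], [0, 0, 0, 0]]}}

```text
t: 9.22
ee_pos: [503.1, 159.8, 63.0]
orientation: [-1.527, 0.432, -0.433]
ft_force: [-2.7, 1.0, 8.5]
width: 0.3
```

{"name": "arm_command", "arguments": {"targets": [[0, 0.5, 0, 0], [0, 0.5, 0, 0], [0, 0, 0, 0]]}}

```text
t: 9.47
ee_pos: [503.1, 159.8, 62.7]
orientation: [-1.527, 0.432, -0.433]
ft_force: [-5.0, 0.3, 16.8]
width: 0.6
```

{"name": "arm_command", "arguments": {"targets": [[0, 0.4, 0, 0], [0, 0, 0, 0], [0, 0, 0, 0]]}}

```text
t: 9.72
ee_pos: [503.1, 159.9, 62.6]
orientation: [-1.526, 0.432, -0.433]
ft_force: [-6.1, -0.5, 20.9]
width: 0.6
```

{"name": "arm_command", "arguments": {"targets": [[0, -5, 0, 0], [0, -20, 0, 0], [0, -25, 0, 0], [0, -25, 0, 0], [-12.5, 0, 7.3, 0], [-12.5, 0, 7.3, 0], [-12.5, 0, 7.3, 0], [-12.5, 0, 7.3, 0], [0, 0, 0, -0.105], [0, 0, 0, -0.105], [0, 0, 0, -0.105], [0, 0, 0, -0.105], [0, 0, 0, -0.105], [0, 0, 0, -0.105], [0, 0, 0, -0.105], [0, 0, 0, -0.105], [0, 0, 0, -0.105], [0, 0, 0, -0.105], [0, 0, 0, 0], [0, 0, 0, 0]]}}

```text
t: 11.38
ee_pos: [475.5, 210.5, 135.8]
orientation: [-1.536, -0.388, 0.388]
ft_force: [-0.4, 0.3, 0.3]
width: 0.4
```

```bash
python3 - <<'E'
from h import *
o=get_obs();print(o["t"],o["ee_pos"],o["ft_force"],o["qpos"].round(2)); print(rot(o["orientation"]).round(3))
w=get_image("wrist"); s=get_image("side"); 
cv2.imwrite("pics/m2.png",np.hstack([w[60:400,200:560], cv2.resize(s[200:340,190:370],None,fx=2.43,fy=2.43)[:340]]))
for c in("wrist","side"):
  for n,z in [("corner_far",50),("corner_left",46),("corner_right",50),("tab_far",47),("tab_left",47),("tab_right",47)]:
    for d in tip_of(c,n)[:1]: print(c,n,round(d["conf"],2),np.round(d["at"]),onz(c,d["at"],z).round(1))
E
```

```text
11.3833 [475.46315315 210.51630632 135.77594627] [-0.44413754  0.30468808  0.3294705 ] [ 0.39  0.42  1.93 -0.    0.79 -0.1 ]
[[ 0.88  -0.    -0.475]
 [ 0.475 -0.     0.88 ]
 [-0.    -1.     0.   ]]
side corner_far 0.62 [250. 252.] [618.2  89.1  50. ]
side corner_left 0.7 [267. 292.] [505.8 163.5  46. ]
side corner_right 0.71 [320. 255.] [497.6  22.1  50. ]
side tab_far 0.62 [230. 246.] [671.4  91.3  47. ]
side tab_left 0.78 [261. 311.] [478.3 208.7  47. ]
side tab_right 0.6 [271. 413.] [328.9 353.8  47. ]
```

View pics/m2.png

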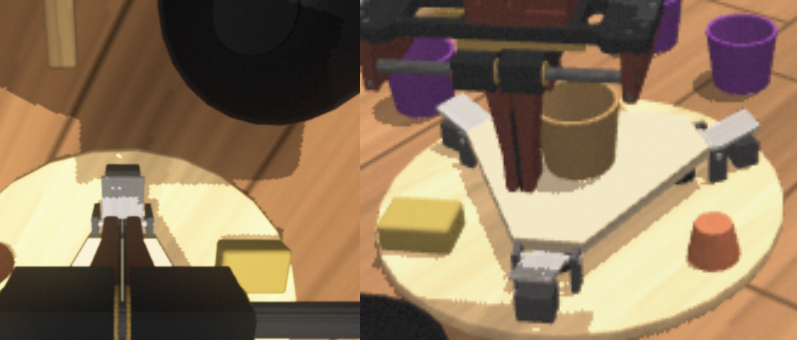

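{"name": "arm_command", "arguments": {"targets": [[0, 15, 0.8, 0], [0, 20, 0.7, 0], [0, 15, 0, 0], [0, 8, 0, 0], [0, 4, 0, 0], [0, 0, 0, 0], [0, 0, 0, 0]]}}

```text
t: 12.67
ee_pos: [475.2, 212.0, 74.2]
orientation: [-1.535, -0.391, 0.39]
ft_force: [0.6, -0.6, 0.2]
width: 0.9
```

{"name": "arm_command", "arguments": {"targets": [[0, 1, 0, 0], [0, 1, 0, 0], [0, 1, 0, 0], [0, 1, 0, 0], [0, 1, 0, 0], [0, 1, 0, 0], [0, 0, 0, 0]]}}

```text
t: 13.25
ee_pos: [475.0, 212.0, 68.0]
orientation: [-1.535, -0.391, 0.39]
ft_force: [-0.9, -0.4, 2.6]
width: 0.6
```

{"name": "arm_command", "arguments": {"targets": [[0, 1, 0, 0], [0, 1, 0, 0], [0, 1, 0, 0], [0, 0, 0, 0]]}}

```text
t: 13.58
ee_pos: [474.7, 212.5, 65.2]
orientation: [-1.534, -0.39, 0.39]
ft_force: [-3.3, 2.1, 6.3]
width: 0.2
```

{"name": "arm_command", "arguments": {"targets": [[0, 1, 0, 0], [0, 1, 0, 0], [0, 1, 0, 0], [0, 0, 0, 0]]}}

```text
t: 13.92
ee_pos: [474.9, 212.5, 62.2]
orientation: [-1.535, -0.39, 0.39]
ft_force: [-2.8, 3.5, 4.9]
width: 0.7
```

Moving as expected; flat at TCP z about 55.

{"name": "arm_command", "arguments": {"targets": [[0, 1, 0, 0], [0, 1, 0, 0], [0, 1, 0, 0], [0, 1, 0, 0], [0, 0, 0, 0]]}}

```text
t: 14.33
ee_pos: [474.9, 212.6, 58.3]
orientation: [-1.534, -0.391, 0.39]
ft_force: [-1.8, 3.4, 6.3]
width: 0.6
```

{"name": "arm_command", "arguments": {"targets": [[0, 1, 0, 0], [0, 1, 0, 0], [0, 1, 0, 0], [0, 0, 0, 0]]}}

```text
t: 14.67
ee_pos: [474.9, 212.8, 55.4]
orientation: [-1.534, -0.39, 0.39]
ft_force: [-2.4, 4.3, 6.1]
width: 0.8
```

{"name": "arm_command", "arguments": {"targets": [[0, 0.5, 0, 0], [0, 0.5, 0, 0], [0, 0, 0, 0]]}}

```text
t: 14.92
ee_pos: [475.0, 212.8, 55.0]
orientation: [-1.534, -0.391, 0.389]
ft_force: [-4.9, 4.6, 15.1]
width: 0.6
```

{"name": "arm_command", "arguments": {"targets": [[0, 0.5, 0, 0], [0, 0.3, 0, 0], [0, 0, 0, 0], [0, 0, 0, 0]]}}

```text
t: 15.25
ee_pos: [475.0, 212.8, 54.8]
orientation: [-1.534, -0.391, 0.389]
ft_force: [-6.6, 2.1, 22.9]
width: 0.2
```

{"name": "arm_command", "arguments": {"targets": [[0, -3, 0, 0], [0, -10, 0, 0], [0, -20, 0, 0], [0, -25, 0, 0], [0, -25, 0, 0], [0, -25, 0, 0], [0, -25, 0, 0], [0, -20, -15, 0], [0, -20, -25, 0], [0, -15, -25, 0], [15, 0, -30, 0], [0, 0, -30, 0], [0, 0, -30, 0], [0, 0, -30, 0], [0, 0, -30, 0], [0, 0, -20, 0], [0, 0, -10, 0], [0, 0, 0, 0], [0, 0, 0, 0]]}}

```text
t: 16.83
ee_pos: [604.6, 4.0, 241.0]
orientation: [-1.535, -0.389, 0.39]
ft_force: [-0.5, 0.1, 0.0]
width: 0.3
```

```bash
python3 - <<'E'
from h import *
o=get_obs();print(o["t"],o["ee_pos"],o["ft_force"])
t=get_image("top"); s=get_image("side")
cv2.imwrite("pics/m3.png",np.hstack([cv2.resize(t[150:300,215:365],(400,400),interpolation=cv2.INTER_CUBIC),cv2.resize(s[210:340,190:370],(554,400),interpolation=cv2.INTER_CUBIC)[:,:400]]))
for c in("side",):
  for n,z in [("corner_far",50),("corner_left",50),("corner_right",50),("tab_far",47),("tab_left",38),("tab_right",47),("cup",50)]:
    for d in tip_of(c,n)[:1]: print(c,n,round(d["conf"],2),np.round(d["at"]),onz(c,d["at"],z).round(1))
E
```

```text
16.8333 [604.59401825   3.97376787 240.95715723] [-0.46154785  0.12597791  0.02164161]
side corner_far 0.86 [250. 251.] [620.8  86.3  50. ]
side corner_right 0.89 [322. 258.] [488.4  27.2  50. ]
side tab_far 0.46 [231. 245.] [672.   87.5  47. ]
side tab_left 0.78 [264. 315.] [475.7 207.4  38. ]
side tab_right 0.77 [348. 254.] [458.6 -15.2  47. ]
side cup 0.94 [216. 241.] [705.3  97.3  50. ]
```

View pics/m3.png

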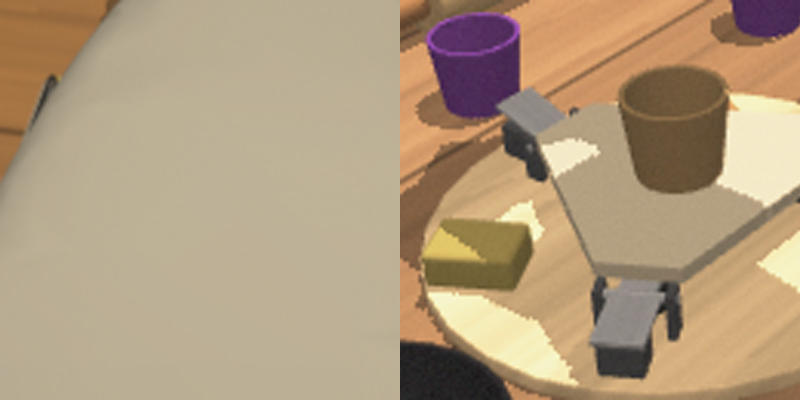

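```bash
python3 -c "
from workcell import *
print(close_job(), get_obs()['t'])"
```

```text
the job is handed in; nothing more can be done
the job is handed in; nothing more can be done
```

The slack corner was the left one. I pressed its shim tab flat and handed the job in at about 17 s, within the 59 s limit.

- **Right corner:** sound. It stayed at full height under 24.7 N.
- **Left corner:** it gave way from 66.9 mm to 62.6 mm tool height, then stopped under 20.9 N. The picture afterwards showed it still down.
- **Far corner:** not pressed, because the left one had already been found.
- **Left tab:** it came down to its stop at a fingertip height of about 38 mm, with 22.9 N on it at the end.

In the last side view the left tab was flat, and the bat looked level with the cup in the middle. The far tab was still up, and I never touched the far or right tab. The hand was clear, with fingertips about 220 mm above the table and no force on the wrist.

- **Not confirmed:** the arm blocked the last top view, and the right tab was outside the final crop. In the final side view, the network did not report the left corner. That the bat is level rests on that one side picture and the tab reaching its stop.

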